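# Jack up the herb chest for a levelling shim

### The job

Lift the small lever jack off its forked hanger and stand it on the counter in front of the herb chest, with its round saddle centred under the chest's rounded lift tab (not the square tab). Pump the handle fully down once as a trial lift, let it come all the way up again so that the chest settles back on its feet, then pump it fully down again and finish while still holding the handle down, so that the chest stays raised on the saddle alone for someone to slip in a shim. Do not shove the chest along the counter, and leave the pan, the mortar and the jar where they are.

Things in the scene. Friction and masses are not known exactly. Their poses are not given: they have to be found in the camera images.
- jack: Small bare-metal lever jack, 0.86 kg, balanced about its column. Origin: underside of the base plate below the column's axis; x to the saddle end, y sideways, z up. Base 8 mm thick: 70 wide from x = -30 to +65, then 44 wide back to x = -145. Square column 24 x 24 at x = y = 0, up to z = 140. Steel block under the saddle, x = 25 to 65, 50 wide, up to z = 29.
- jack_grip (a point): Point on the axis of the jack's column at z = 125 in the jack's frame, 15 mm below the column's top: take it here from above with the fingers on the +y and -y faces (24 mm apart).
- saddle_top (a point): Centre of the top of the jack's round saddle, a steel disc 30 mm in diameter at x = 45, y = 0 in the jack's frame; its top stands 38 mm above the base's underside with the handle up, and rises 0.044 m per rad of the handle, up to 22 mm.
- jack_handle (a joint): Angle of the jack's handle, rad: 0 = up (rest), 0.5 = fully down at its stop. Sprung: it rises by itself when let go (no ratchet) and the saddle sinks again. At the pad it takes about 2 to 4 N to move it unloaded, 7 to 12 N with the chest on the saddle.
- handle_pad (a point): Centre of the top of the rubber pad (36 x 50 mm, 10 thick) at the handle's free end. In the jack's frame near x = -118, z = 96 with the handle up and x = -134, z = 40 fully down, on an arc of radius about 118 mm about the pivot (x = -16, z = 36, axis along y). Push it down from above.
- hanger: Fixed stand: steel fork on a post, wooden foot 100 x 120 mm, 12 high. Origin on the counter below the notches; x points from the prong tips to the post (axis at x = 110, 20 thick, up to z = 218). Two prongs 8 mm thick run along x at y = +24 and -24; each dips to a notch at x = 0 and turns up at its free end, x = -36.
- fork_notch (a point): Midway between the two notches of the fork, on the prongs' centre line, 180 mm over the counter.
- chest: Wooden herb chest with six little drawers, 180 deep (x) x 260 wide (y) x 155 mm high, loose, 2.2 to 3.7 kg, on four feet 30 high. Origin: centre of its underside at counter height; the drawer front, at x = -90, faces its -x (pulls stick out 10 mm). Two steel tabs 6 thick stick out low on the front: the rounded lift tab with a stud on top, and a square one.
- lift_tab (a point): Centre of the rounded end of the lift tab, on its underside: 46 mm over the counter, at x = -116, y = -40 in the chest's frame. The tab is 44 mm wide, its end of radius 22 reaches to x = -138. With the jack's x along the chest's x the jack slides in under it from the front; 8 mm of air is left over the lowered saddle.
- square_tab (a point): Underside of the square tab, 40 wide (y) x 34 mm, centre at x = -107, y = +60 mm in the chest's frame. Not the lift point.
- pan: Bystander: loose steel scoop pan, 190 x 140 x 32 mm; origin on its underside.
- mortar: Bystander: loose brass mortar, 90 mm in diameter, 85 high; origin at the centre of its underside.
- jar: Bystander: loose white ceramic jar, 60 mm in diameter, 85 high; origin at the centre of its underside.
- jack_pin (a point): Middle of the jack's cross pin (8 mm thick, 76 long, along y) through the column at z = 85 in the jack's frame. Hanging, the pin lies in the notches of the hanger's two prongs; the jack hangs upright, its base about 104 mm over the counter, its axes along the hanger's.
- prong_tips (a point): Midway between the upturned free ends of the prongs, 204 mm over the counter (prong centre line), x = -36 in the hanger's frame. To free the jack raise it 30 to 50 mm so that its pin clears these tips, then draw it 120 mm or more towards the hanger's -x before turning it.
Mind the look-alikes: they are no part of the job. Of the things that look like the jack, the larger one is meant.

How it is judged:
By the outcome, as a careful person would: the job done as asked, in the order asked, and still so for the second after the job is handed in, while the arm keeps its last pose, push and grip.
It also fails if it takes over 72 s, if anything falls off the work surface, if the arm or the gripper's body presses on something with over 40 N, if the wrist force passes 120 N, or if a joint passes its speed limit or range.

### The arm

A 6-joint arm with a two-finger parallel gripper is mounted at the origin on the work surface. World frame = base frame: x ahead of the robot, y to its left, z up, the work surface at z = 0. Lengths are in m, angles in rad, forces in N, time in s.
With the tool pointing down it reaches from about 0.25 to 0.725 m from the base axis. Payload 4 kg.
Tool frame: the origin (TCP) lies midway between the tips of the shut fingers; the grasp point (between the pads) lies 19 mm behind it; z points along the fingers, y is the line along which they close (so a half turn about z gives the same grasp; the last joint's range is limited). The gripper opens to 85 mm and grips with 20 to 120 N. Pads are 22 mm wide; open, the fingers measure 114 mm over their backs; the gripper's body (76 mm by 85 mm) begins 54 mm behind the grasp point. The pads swing forward as they close: fully open they stand 13 mm farther back than shut.
Start: joints at [1.169, 0.241, 0.005, 1.335, 0, 1.571], TCP at [0.196, 0.46, 0.231] pointing down, gripper open.
Joint ranges: [-2.72, 2.72], [-1.05, 1.87], [-1.09, 1.28], [-1.99, 2.15], [-1.42, 1.44], [-3.14, 3.14]. Speed limits (rad/s): [2.79, 2.79, 3.14, 3.14, 3.14, 3.14].

### API

Orientations are given as a unit quaternion [x, y, z, w].
In Python, from workcell import get_obs, camera, job_done, silhouettes gives the robot as it stands. The module is installed in compiled form; this text tells all that it offers.
- The arm moves only by the tool drive_tool, never from a script. Its argument "increments" is a list of rows, each a list of 3 entries, a list of its own where there are three numbers: the shift along the world's x, y, z in mm, then the turn, a rotation vector about the world's x, y, z in degrees, then the opening, from 0 (shut) to 1 (fully open). A call has 1 to 8 rows; each row shifts and turns the commanded pose from where the row before left it; what a row does not reach is not made up. A row lasts 1/12 s, in which the tool goes at most 41.7 mm and 7.16 degrees, less where a joint would pass 70% of its speed; a pose out of reach is approached as far as the arm can. A call is refused whole if a number of a shift passes 41.7 or a number of a turn 7.16, either way. A call with a gripper value outside its range is refused whole. The fingers move at their own pace and stop on an object; the grip force is fixed at half the most. Time passes only in rows, so rows that do not move let the fingers close. It gives the time, the measured TCP pose, the force, the opening and the grip force at its end, in the units of the state.
- get_obs(): the state, without advancing time (a new reading comes with each control period).
- camera(name): name is "side" or "top"; returns a dict with "image" (384x512x3 uint8, red, green, blue), "K" (3x3 intrinsics, pixels), "view" (4x4, takes a point from world to camera coordinates). Camera axes: x right, y down, z forward; pixel columns grow to the right and rows downward; lengths in m; the calibration is good to about 2 mm. A picture is of the moment at which its call begins. There is no depth.
- job_done(): hands the job in; it is judged then, once.
Trained networks look in a picture, given as the dict that the camera call returned (one of the last four; its "shot" number tells which), for a name from the list of things; names that differ only in an ending like _2 or _b are one class to them, and where a whole thing is asked for, a point or a joint stands for the part that bears it (a point fixed in the world has none). Each returns a list of dicts, best first, with "conf" (0 to 1); they miss things now and then, are a little off and sometimes report something else, mostly with a low value. They report only what shows in the picture. A call takes as long as a camera call. They do not tell look-alikes from the thing itself.
- silhouettes(query, picture): "region" (384x512 bool, what is visible of it) and "bbox" ([left, top, right, bottom] in pixels, round what is visible of it).
The state is a dict: "clock": time; "joint_pos": joint angles; "joint_vel": joint speeds; "tau": joint torques, N m; "eef_pos": TCP position; "tool_rot": TCP orientation; "ft_force": force on the tool from outside, world axes, zero at the start; "ft_torque": the same for the moment, N m; "grip_width": finger opening in m; "grasp_force": force on a finger pad.
Only numpy, scipy, OpenCV 4.12 (cv2) and the standard library are available. Lean on these libraries where they do the work, as an engineer would, in place of code of your own. Each camera call takes 0.05 s, during which the arm holds its last target. There are 200 camera calls.

## Working session

There is one attempt and no reset: what is moved stays moved. The work goes in short steps, Python scripts to look and compute and a tool call to move; the robot and the scene stay as the last step left them, time stands still between calls to the robot, and variables do not carry over. Pictures are saved under pics/ and viewed, at most 10 in all, crops included, and the job is handed in when it is done.

Besides the shell and the picture viewer there is one more tool, called after "Call:" as name([rows], argument=value, ...), one row to a line, values as JSON. drive_tool: Moves the arm, as the interface text tells. Its arguments: {"type":"object","properties":{"increments":{"type":"array"}},"required":["increments"]}

```bash
mkdir -p pics; ls; cat > h.py <<'E'
import numpy as np, cv2, pickle
from workcell import get_obs, camera, job_done, silhouettes
def save(im,name): cv2.imwrite('pics/'+name,cv2.cvtColor(im,cv2.COLOR_RGB2BGR))
def proj(c,p):
    p=np.atleast_2d(p); q=(c['view'][:3,:3]@p.T).T+c['view'][:3,3]; u=(c['K']@q.T).T; return u[:,:2]/u[:,2:]
def ray(c,uv):
    R=c['view'][:3,:3];t=c['view'][:3,3]; d=R.T@np.linalg.inv(c['K'])@np.array([uv[0],uv[1],1.]); return -R.T@t,d
def onz(c,uv,z):
    o,d=ray(c,uv); return o+d*(z-o[2])/d[2]
E
python3 - <<'E'
from h import *
o=get_obs();print(o['clock'],o['eef_pos'],o['tool_rot'],o['ft_force'])
ims=[]
for n in ('top','side'):
    c=camera(n);ims.append(c['image']);pickle.dump({k:c[k] for k in('image','K','view')},open(n+'0.pkl','wb'))
    print(n,np.round(ray(c,(256,192)),3).tolist())
    for q in('jack','hanger','chest','pan','mortar','jar','lift_tab','square_tab','saddle_top','handle_pad'):
        for d in silhouettes(q,c)[:4]:
            ys,xs=np.nonzero(d['region']);print(q,round(d['conf'],2),[round(float(v)) for v in d['bbox']],len(xs), xs.mean().round(1) if len(xs) else '',ys.mean().round(1) if len(xs) else '')
    save(cv2.resize(c['image'],(800,600),interpolation=cv2.INTER_CUBIC),n+'0.png')
E
```

```text
pics
0.0 [0.19526654 0.45954416 0.23039884] [ 1.99553301e-01  9.79886350e-01 -1.08351899e-03 -2.16732776e-04] [0.60028742 0.41188199 0.01272482]
top [[0.259, 0.022, 1.498], [0.211, 0.013, -0.977]]
jack 0.91 [344, 194, 401, 241] 1063 373.2 218.9
jack 0.64 [366, 268, 416, 294] 662 390.0 279.7
hanger 0.73 [375, 179, 423, 222] 994 399.4 194.7
chest 0.93 [171, 136, 253, 229] 5521 210.5 184.2
pan 0.7 [117, 221, 160, 282] 1845 138.7 251.3
mortar 0.63 [296, 126, 324, 157] 632 310.3 141.1
jar 0.71 [345, 194, 402, 243] 1054 372.9 218.5
jar 0.61 [270, 232, 286, 253] 284 278.5 241.6
jar 0.43 [373, 175, 423, 220] 1058 398.3 194.7
jar 0.33 [297, 128, 323, 158] 594 310.7 141.1
lift_tab 0.65 [168, 138, 258, 232] 5664 210.9 183.9
lift_tab 0.45 [346, 198, 401, 247] 1113 373.3 218.6
square_tab 0.93 [170, 137, 251, 231] 5478 210.6 184.1
saddle_top 0.43 [349, 194, 406, 247] 982 372.7 219.3
handle_pad 0.67 [350, 215, 380, 242] 238 362.0 230.0
handle_pad 0.27 [166, 137, 254, 231] 5621 210.3 184.1
handle_pad 0.19 [116, 223, 162, 284] 1849 138.9 251.6
side [[0.315, -0.881, 0.78], [0.206, 0.815, -0.542]]
jack 0.83 [226, 254, 311, 338] 2906 270.2 297.8
jack 0.7 [165, 342, 215, 380] 1052 184.9 366.4
hanger 0.58 [261, 266, 352, 384] 3028 316.4 345.0
chest 0.62 [216, 156, 298, 222] 4687 255.0 187.9
pan 0.72 [165, 168, 209, 184] 829 187.6 178.0
mortar 0.93 [324, 230, 354, 269] 939 338.3 248.9
mortar 0.6 [292, 308, 309, 320] 151 299.9 313.0
jar 0.67 [209, 229, 230, 264] 576 217.2 246.3
lift_tab 0.96 [214, 157, 294, 221] 4526 255.0 187.9
square_tab 0.58 [212, 158, 301, 225] 4513 255.0 187.4
saddle_top 0.67 [292, 307, 306, 321] 130 300.0 313.5
saddle_top 0.39 [326, 231, 357, 272] 945 338.4 249.3
handle_pad 0.57 [227, 253, 260, 288] 446 243.0 267.1
```

View pics/top0.png

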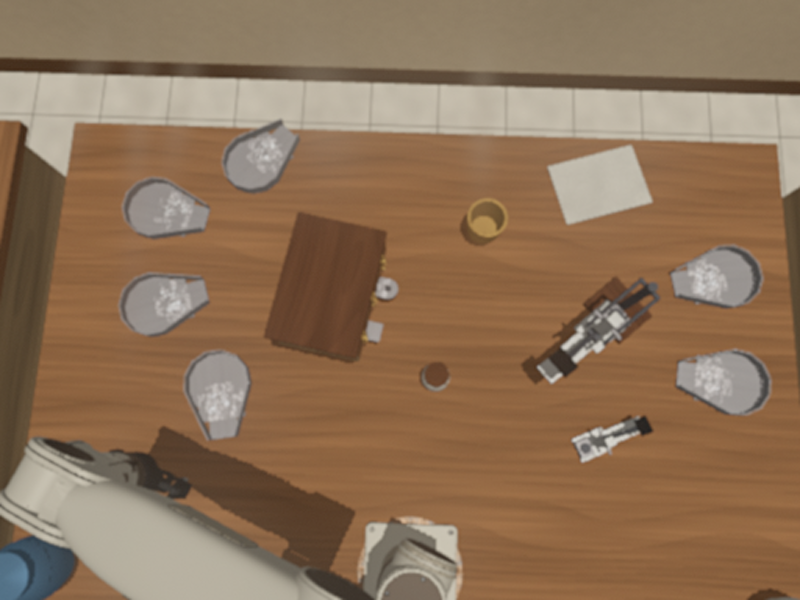

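View pics/side0.png

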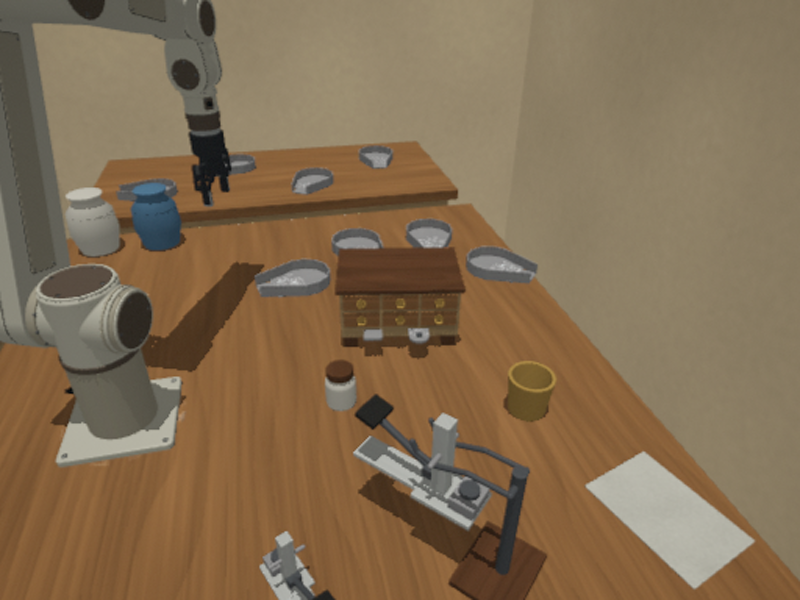

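Candidates for the jack, in 800x600 top-view pixels: the one hanging on the fork at (600,330) and the one lying free on the counter at (610,438). The hanging one is larger and sits on the forked hanger, so it is the one meant. The chest is at (330,285), with its rounded tab and stud at (386,288) and the square tab at (374,331). Next is an enlarged crop to confirm.

```bash
python3 - <<'E'
from h import *
t=pickle.load(open('top0.pkl','rb'));s=pickle.load(open('side0.pkl','rb'))
def crop(c,x,y,w,h,k): return cv2.resize(c['image'][y:y+h,x:x+w],(w*k,h*k),interpolation=cv2.INTER_CUBIC)
A=crop(t,330,170,100,75,4);B=crop(t,165,130,100,75,4);B=crop(t,165,130,100,100,4)[:400]
A=crop(t,330,170,100,75,4);C=crop(s,220,250,133,100,3)[:300,:399];D=crop(s,205,150,100,75,4)
out=np.zeros((600,800,3),np.uint8)
out[:300,:400]=A;out[:300,400:]=crop(t,200,145,80,60,5)[:300,:400];out[300:,:399]=C;out[300:,400:]=D
save(out,'crop1.png')
E
```

```text
(no output)
```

View pics/crop1.png

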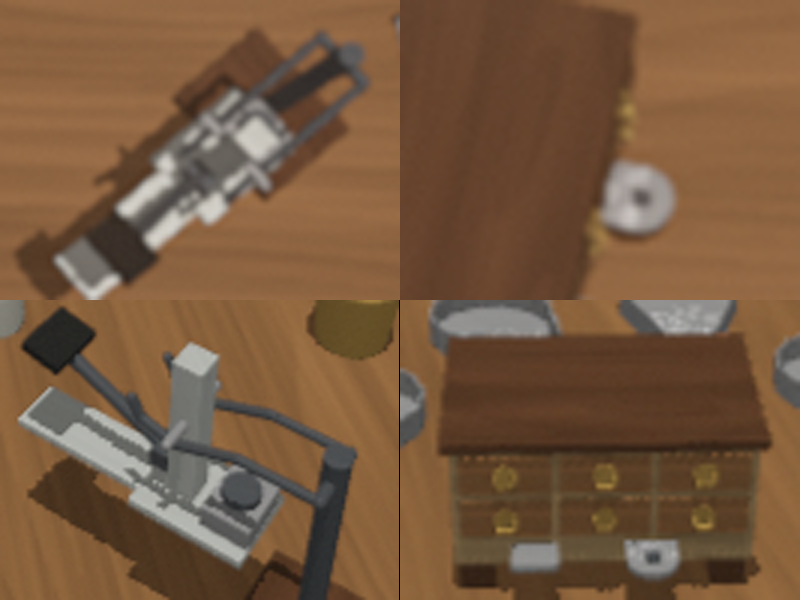

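The enlarged crop confirms the larger jack hangs on the fork: column top at the top-view pixel (395.6,204), pad at (360,230), saddle at the side-view pixel (300,312). The rounded tab with the stud is at (247.5,184.5) in the top view and (268,214) in the side view; the square tab is the other one.

```bash
cat > fit.py <<'E'
from h import *
from scipy.optimize import least_squares
def fit(obs,cams,p0):
    # obs: list (cam, uv, modelpoint); p=[x,y,yaw,z]
    def pts(p,m):
        c,s=np.cos(p[2]),np.sin(p[2]); return np.array([p[0]+c*m[0]-s*m[1],p[1]+s*m[0]+c*m[1],p[3]+m[2]])
    def r(p): return np.concatenate([proj(cams[k],pts(p,m))[0]-uv for k,uv,m in obs]+[[(p[3]-p0[3])*1000]])
    s=least_squares(r,p0,loss='soft_l1'); return s.x,r(s.x)
E
python3 - <<'E'
from fit import *
C={'t':pickle.load(open('top0.pkl','rb')),'s':pickle.load(open('side0.pkl','rb'))}
f=lambda ox,oy,k,x,y:np.array([ox+(x+.5)/k-.5,oy+(y+.5)/k-.5])
A=lambda x,y:f(330,170,4,x,y);B=lambda x,y:f(200,145,5,x-400,y);S=lambda x,y:f(220,250,3,x,y-300);D=lambda x,y:f(205,150,4,x-400,y-300);T=lambda x,y:f(0,0,1.5625,x,y)
jack=[('t',A(264,138),(0,0,.14)),('t',A(122,243),(-.118,0,.096)),('s',S(195,358),(0,0,.14)),('s',S(58,340),(-.118,0,.096)),('s',S(241,488),(.045,0,.038)),('t',A(348,55),(.11,0,.218-.104)),('s',S(337,455),(.11,0,.218-.104))]
x,r=fit(jack,C,[.3,-.4,-.8,.104]);print('jack',x.round(4),np.degrees(x[2]).round(2),r.round(1))
tab=[('t',B(638,199),(-.116,-.04,.052)),('s',D(653,557),(-.116,-.04,.054)),('t',T(374,331),(-.107,.06,.052)),('s',D(535,556),(-.107,.06,.052))]
lid=lambda a:[('t',T(300,213),(.09+a,-.13-a,.155)),('t',T(386,232),(-.09-a,-.13-a,.155)),('t',T(358,362),(-.09-a,.13+a,.155)),('t',T(265,337),(.09+a,.13+a,.155)),('s',D(447,338),(.09+a,.13+a,.155)),('s',D(743,334),(.09+a,-.13-a,.155)),('s',D(768,443),(-.09-a,-.13-a,.155)),('s',D(440,443),(-.09-a,.13+a,.155))]
for a in(0,.004,.008):
    x,r=fit(tab+lid(a),C,[.5,.15,1.36,0]);print('chest',a,x.round(4),np.degrees(x[2]).round(2),r.round(1))
c,s=np.cos(x[2]),np.sin(x[2]);print('tab',x[0]+c*-.116+s*.04,x[1]-s*.116-c*.04)
print(onz(C['t'],B(638,199),.052))
for n,z in(('jar',.085),('mortar',.085)):
    uv={'jar':(278.5,241),'mortar':(310.3,140)}[n];print(n,onz(C['t'],uv,z))
E
```

```text
jack [ 0.5071 -0.3721 -0.8413  0.1036] -48.2 [-1.4  0.1  1.3  1.1 -0.  -0.1  0.  -1.6  0.  -0.5  1.2 -0.2  0.3  0.4
 -0.4]
chest 0 [5.7880e-01 1.9090e-01 1.3911e+00 1.0000e-04] 79.71 [ 1.  -0.  -0.2 -0.2  0.1  0.  -0.2 -0.3  0.5  2.1 -1.1  1.  -1.3 -5.
  2.9 -1.   1.5  0.7 -2.7  0.5 -1.7 -1.6  1.6  0.1  0.1]
chest 0.004 [ 5.7920e-01  1.9140e-01  1.3852e+00 -1.0000e-04] 79.37 [ 0.9  0.1 -0.3 -0.2 -0.2  0.1 -0.3 -0.4 -0.2  0.5  0.4  0.2 -0.8 -3.5
  1.1 -0.4  0.7  0.1 -1.5  0.1 -0.4 -0.9  0.3  0.6 -0.1]
chest 0.008 [ 5.7930e-01  1.9100e-01  1.3804e+00 -3.0000e-04] 79.09 [ 1.   0.2 -0.4 -0.1 -0.2  0.2 -0.4 -0.3 -0.7 -1.   2.1 -0.5  0.  -1.9
 -0.5  0.3 -0.2 -0.4 -0.4 -0.3  0.9 -0.1 -1.1  1.2 -0.3]
tab 0.5966147786242207 0.06954506806381038
[0.59724106 0.07310304 0.052     ]
jar [ 0.40213957 -0.03865496  0.085     ]
mortar [ 0.75451151 -0.13956109  0.085     ]
```

Call:
drive_tool([
  [[13,-34.5,6],[0,0,-3],1],
  [[13,-34.5,6],[0,0,-3],1],
  [[13,-34.5,6],[0,0,-3],1],
  [[13,-34.5,6],[0,0,-3],1],
  [[13,-34.5,6],[0,0,-3],1],
  [[13,-34.5,6],[0,0,-3],1],
  [[13,-34.5,6],[0,0,-3],1],
  [[13,-34.5,6],[0,0,-3],1],
])

```text
clock: 1.77
eef_pos: [0.2997, 0.1826, 0.2798]
tool_rot: [0.4, 0.917, 0.0, 0.0]
ft_force: [0.6, -1.1, -0.0]
grip_width: 0.0854
grasp_force: 0.0
```

Call:
drive_tool([
  [[13,-34.5,2],[0,0,0],1],
  [[13,-34.5,2],[0,0,0],1],
  [[13,-34.5,2],[0,0,0],1],
  [[13,-34.5,2],[0,0,0],1],
  [[13,-34.5,2],[0,0,0],1],
  [[13,-34.5,2],[0,0,0],1],
  [[13,-34.5,2],[0,0,0],1],
  [[13,-34.5,2],[0,0,0],1],
])

```text
clock: 2.43
eef_pos: [0.4038, -0.0938, 0.2957]
tool_rot: [0.399, 0.917, 0.0, 0.0]
ft_force: [1.1, 1.0, 0.3]
grip_width: 0.0855
grasp_force: 0.0
```

Call:
drive_tool([
  [[13,-34.5,0],[0,0,0],1],
  [[13,-34.5,0],[0,0,0],1],
  [[13,-34.5,0],[0,0,0],1],
  [[13,-34.5,0],[0,0,0],1],
  [[13,-34.5,0],[0,0,0],1],
  [[13,-34.5,0],[0,0,0],1],
  [[0,0,0],[0,0,0],1],
  [[0,0,0],[0,0,0],1],
])

```text
clock: 3.1
eef_pos: [0.4815, -0.3004, 0.2936]
tool_rot: [0.4, 0.916, 0.0, -0.001]
ft_force: [-0.5, 0.5, 0.2]
grip_width: 0.0852
grasp_force: 0.0
```

Call:
drive_tool([
  [[13,-36,0],[0,0,-1],1],
  [[12.5,-36,0],[0,0,0],1],
  [[0,0,0],[0,0,0],1],
  [[0,0,-25],[0,0,0],1],
  [[0,0,-25],[0,0,0],1],
  [[0,0,-20],[0,0,0],1],
  [[0,0,-14],[0,0,0],1],
  [[0,0,0],[0,0,0],1],
])

```text
clock: 3.77
eef_pos: [0.5052, -0.368, 0.2079]
tool_rot: [0.406, 0.914, 0.001, -0.003]
ft_force: [0.2, 0.9, -0.7]
grip_width: 0.0856
grasp_force: 0.0
```

```bash
python3 - <<'E'
from h import *
o=get_obs();print(o['eef_pos'],o['ft_force'])
out=np.zeros((600,800,3),np.uint8)
def crop(c,x,y,w,h,k): return cv2.resize(c['image'][y:y+h,x:x+w],(w*k,h*k),interpolation=cv2.INTER_CUBIC)
t=camera('top');s=camera('side')
for c,n in((t,'t'),(s,'s')): pickle.dump({k:c[k] for k in('image','K','view')},open(n+'1.pkl','wb'))
J=[.5071,-.3721,-.8413,.1036]
def W(P,m): 
    c_,s_=np.cos(P[2]),np.sin(P[2]);m=np.array(m);return np.array([P[0]+c_*m[:,0]-s_*m[:,1],P[1]+s_*m[:,0]+c_*m[:,1],P[3]+m[:,2]]).T
def draw(im,c,ox,oy,k,P,m,close=True):
    uv=((proj(c,W(P,m))-[ox,oy]+.5)*k-.5).round().astype(int);cv2.polylines(im,[uv],close,(255,0,0),1)
a=np.linspace(0,2*np.pi,40)
A=crop(t,330,170,100,75,4);S=crop(s,220,240,100,75,4);T=crop(t,165,130,100,75,4)[:, :];T=crop(t,210,160,50,75,8)[:300];T=crop(t,165,130,100,75,4);D=crop(s,205,150,100,75,4)
sq=[(.012,.012,.14),(-.012,.012,.14),(-.012,-.012,.14),(.012,-.012,.14)]
base=[(.065,.035,.008),(-.03,.035,.008),(-.03,.022,.008),(-.145,.022,.008),(-.145,-.022,.008),(-.03,-.022,.008),(-.03,-.035,.008),(.065,-.035,.008)]
for im,c,ox,oy in((A,t,330,170),(S,s,220,240)):
    draw(im,c,ox,oy,4,J,sq);draw(im,c,ox,oy,4,J,base)
CH=[.5792,.1914,1.385,0]
circ=[(-.116+.022*np.cos(b),-.04+.022*np.sin(b),.052) for b in a];sqt=[(-.09,.04,.052),(-.09,.08,.052),(-.124,.08,.052),(-.124,.04,.052)]
lid=[(x,y,.155) for x,y in((.09,.13),(.09,-.13),(-.09,-.13),(-.09,.13))]
for im,c,ox,oy in((T,t,165,130),(D,s,205,150)):
    for m in(circ,sqt,lid): draw(im,c,ox,oy,4,CH,m)
out[:300,:400]=A;out[300:,:400]=S;out[:300,400:]=T;out[300:,400:]=D
save(out,'ov1.png')
E
```

```text
[ 0.50521128 -0.36804257  0.20794456] [ 0.16042253  0.85886505 -0.73162725]
```

View pics/ov1.png

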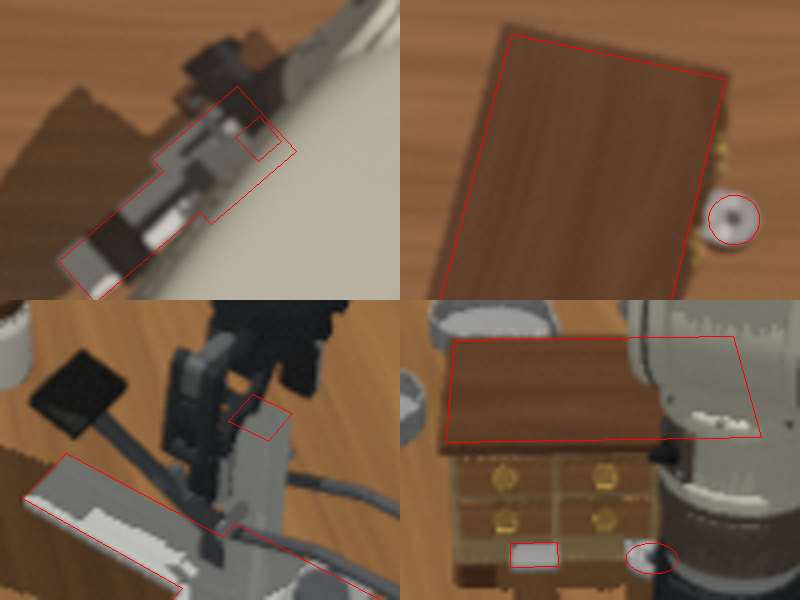

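The overlay matches the jack (column quad at (260,418) in the crop) and the chest's lid and tabs. The circle on the tab at (733,220) is within about 0.5 px. I'll correct by 4 mm and close.

Call:
drive_tool([
  [[2,-4,2],[0,0,0],1],
  [[0,0,0],[0,0,0],0.5],
  [[0,0,0],[0,0,0],0],
  [[0,0,0],[0,0,0],0],
  [[0,0,0],[0,0,0],0],
  [[0,0,0],[0,0,0],0],
  [[0,0,0],[0,0,0],0],
  [[0,0,0],[0,0,0],0],
])

```text
clock: 4.53
eef_pos: [0.509, -0.3751, 0.2137]
tool_rot: [0.407, 0.913, -0.0, 0.0]
ft_force: [-0.5, -0.5, 1.8]
grip_width: 0.0231
grasp_force: 59.5
```

Call:
drive_tool([
  [[0,0,8],[0,0,0],0],
  [[0,0,8],[0,0,0],0],
  [[0,0,8],[0,0,0],0],
  [[0,0,8],[0,0,0],0],
  [[0,0,8],[0,0,0],0],
  [[0,0,2],[0,0,0],0],
  [[0,0,0],[0,0,0],0],
  [[0,0,0],[0,0,0],0],
])

```text
clock: 5.2
eef_pos: [0.5091, -0.3748, 0.2553]
tool_rot: [0.407, 0.913, -0.0, 0.0]
ft_force: [0.2, 0.7, -9.5]
grip_width: 0.0232
grasp_force: 59.5
```

Call:
drive_tool([
  [[-8,9,0],[0,0,0],0],
  [[-15,17,0],[0,0,0],0],
  [[-17,19,0],[0,0,0],0],
  [[-17,19,0],[0,0,0],0],
  [[-17,19,0],[0,0,0],0],
  [[-12,13,0],[0,0,0],0],
  [[-4,4,0],[0,0,0],0],
  [[0,0,0],[0,0,0],0],
])

```text
clock: 5.87
eef_pos: [0.4176, -0.2734, 0.2554]
tool_rot: [0.407, 0.914, 0.0, -0.001]
ft_force: [0.2, -0.4, -8.4]
grip_width: 0.0228
grasp_force: 59.4
```

```bash
python3 - <<'E'
from h import *
o=get_obs();print(o['eef_pos'],o['ft_force'],o['grip_width'])
c=camera('side')
for d in silhouettes('jack',c)+silhouettes('hanger',c): print(d['conf'],d['bbox'])
E
```

```text
[ 0.41757936 -0.2734422   0.25542993] [ 0.23386849 -0.35356956 -8.40010872] 0.022836068106127042
0.96 [165.6, 338.0, 216.8, 384.0]
0.57 [180.6, 218.3, 263.1, 297.8]
0.98 [261.8, 265.9, 349.6, 383.9]
0.52 [180.7, 218.4, 265.5, 296.3]
```

Call:
drive_tool([
  [[4,5,0],[0,0,4],0],
  [[8,10,0],[0,0,6],0],
  [[8,10.5,0],[0,0,7],0],
  [[8,10.5,0],[0,0,7],0],
  [[8,10.5,0],[0,0,7],0],
  [[8,10.5,0],[0,0,7],0],
  [[8,10.5,0],[0,0,7],0],
  [[8,10.5,0],[0,0,7],0],
])

```text
clock: 6.68
eef_pos: [0.4803, -0.197, 0.2548]
tool_rot: [-0.037, 0.999, -0.0, 0.0]
ft_force: [-0.5, -1.5, -9.0]
grip_width: 0.0233
grasp_force: 59.7
```

Call:
drive_tool([
  [[8,10.5,0],[0,0,7],0],
  [[8,10.5,0],[0,0,7],0],
  [[8,10.5,0],[0,0,7],0],
  [[8,10.5,0],[0,0,7],0],
  [[8,10.5,0],[0,0,7],0],
  [[8,10.5,0],[0,0,7],0],
  [[8,10.5,0],[0,0,7],0],
  [[8,10.5,0],[0,0,7],0],
])

```text
clock: 7.35
eef_pos: [0.5444, -0.1128, 0.2546]
tool_rot: [-0.502, 0.865, 0.0, -0.0]
ft_force: [-0.4, -1.1, -8.5]
grip_width: 0.0229
grasp_force: 59.7
```

Call:
drive_tool([
  [[8,10.5,0],[0,0,7],0],
  [[8,10.5,0],[0,0,7],0],
  [[8,10,0],[0,0,4],0],
  [[4,5,0],[0,0,1.3],0],
  [[0,0,0],[0,0,0],0],
  [[0,0,0],[0,0,0],0],
])

```text
clock: 7.85
eef_pos: [0.5712, -0.0772, 0.2546]
tool_rot: [-0.637, 0.77, 0.0, -0.001]
ft_force: [-1.5, -0.6, -8.8]
grip_width: 0.023
grasp_force: 59.6
```

Call:
drive_tool([
  [[0,0,-15],[0,0,0],0],
  [[0,0,-30],[0,0,0],0],
  [[0,0,-30],[0,0,0],0],
  [[0,0,-25],[0,0,0],0],
  [[0,0,-20],[0,0,0],0],
  [[0,0,-15],[0,0,0],0],
  [[0,0,0],[0,0,0],0],
  [[0,0,0],[0,0,0],0],
])

```text
clock: 8.52
eef_pos: [0.5699, -0.0776, 0.1196]
tool_rot: [-0.637, 0.771, 0.001, -0.001]
ft_force: [0.1, -0.1, -7.1]
grip_width: 0.0232
grasp_force: 60.5
```

```bash
python3 - <<'E'
from h import *
o=get_obs();print(o['eef_pos'],o['ft_force'])
t=camera('top');s=camera('side')
for c,n in((t,'t'),(s,'s')): pickle.dump({k:c[k] for k in('image','K','view')},open(n+'2.pkl','wb'))
p=np.array([.589,.02,.05])
out=np.zeros((600,800,3),np.uint8)
for i,c in enumerate((t,s)):
    u=proj(c,p)[0].round().astype(int);x=u[0]-40;y=u[1]-45-10*i;print(x,y)
    out[:,400*i:400*i+400]=cv2.resize(c['image'][y:y+120,x:x+80],(400,600),interpolation=cv2.INTER_CUBIC)
save(out,'near.png')
E
```

```text
[ 0.56985742 -0.07757965  0.11957406] [ 0.06947821 -0.1443495  -7.07780443]
222 142
229 169
```

View pics/near.png

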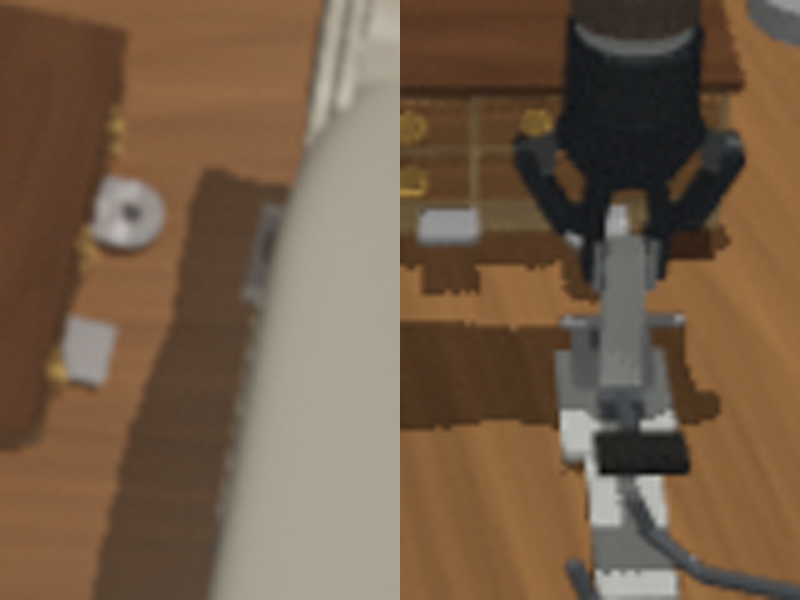

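```bash
python3 - <<'E'
from fit import *
t=pickle.load(open('t2.pkl','rb'));s=pickle.load(open('s2.pkl','rb'))
T=lambda x,y:np.array([222+(x+.5)/5-.5,142+(y+.5)/5-.5]);S=lambda x,y:np.array([229+(x-400+.5)/5-.5,169+(y+.5)/5-.5])
zb=.1196-.110
a,b=onz(t,T(264,207),zb+.008),onz(t,T(246,300),zb+.008)
m=(a+b)/2;d=a-b;print('edge',a,b,np.linalg.norm(d),'yaw',np.degrees(np.arctan2(d[1],d[0]))+90)
th=np.radians(79.2);u=np.array([np.cos(th),np.sin(th)]);v=np.array([-u[1],u[0]])
print('col from edge',m[:2]-.065*u)
tab=onz(t,T(129,214),.052);print('tab',tab,'stud',onz(t,T(131,212),.056))
q=onz(t,T(90,350),.052);print('sq center',q)
tcp=np.array([.5699,-.0776]);print('edge-tcp in jack frame',(m[:2]-tcp)@u,(m[:2]-tcp)@v,'tab-tcp',(tab[:2]-tcp)@u,(tab[:2]-tcp)@v)
# side: pin ends, column top
C={'s':s}
obs=[('s',S(563,322),(0,.038,.085)),('s',S(683,319),(0,-.038,.085)),('s',S(642,436),(-.118,0,.096)),('s',S(628,240),(-.006,0,.14))]
x,r=fit(obs,C,[.57,-.08,th,zb]);print(x,np.degrees(x[2]),r.round(1))
E
```

```text
edge [ 0.61374277 -0.02182777  0.0176    ] [ 0.54619723 -0.01103182  0.0176    ] 0.06840286489547948 yaw 80.91910362835797
col from edge [ 0.56779021 -0.08027847]
tab [0.5972652  0.07241127 0.052     ] stud [0.59779411 0.07094943 0.056     ]
sq center [0.50102039 0.09518552 0.052     ]
edge-tcp in jack frame 0.0619736407595597 0.0015705204874777497 tab-tcp 0.15248187995547277 0.0012288245995517345
[ 0.57372484 -0.07535106  1.3748043   0.009581  ] 78.77048379880428 [-0.6 -1.   0.7 -0.9  0.   0.4 -0.1  1.6 -0. ]
```

Call:
drive_tool([
  [[0,0,-7],[0,0,0],0],
  [[0,0,0],[0,0,0],0],
  [[2.5,13,0],[0,0,0],0],
  [[3.5,18.5,0],[0,0,0],0],
  [[3.5,18.5,0],[0,0,0],0],
  [[3.5,18.5,0],[0,0,0],0],
  [[0,0,0],[0,0,0],0],
  [[0,0,0],[0,0,0],0],
])

```text
clock: 9.28
eef_pos: [0.5845, -0.0067, 0.1138]
tool_rot: [-0.639, 0.769, -0.0, 0.0]
ft_force: [-0.0, -1.1, -8.9]
grip_width: 0.0232
grasp_force: 60.4
```

Call:
drive_tool([
  [[1.5,9,0],[0,0,0],0],
  [[1.5,9,0],[0,0,0],0],
  [[1.5,9,0],[0,0,0],0],
  [[1.5,9,0],[0,0,0],0],
  [[0,0.5,0],[0,0,0],0],
  [[0,0,0],[0,0,0],0],
  [[0,0,0],[0,0,0],0],
])

```text
clock: 9.87
eef_pos: [0.5899, 0.0281, 0.1132]
tool_rot: [-0.638, 0.77, -0.0, -0.0]
ft_force: [0.6, -0.7, -7.6]
grip_width: 0.023
grasp_force: 60.4
```

```bash
python3 - <<'E'
from h import *
o=get_obs();print(o['eef_pos'],o['ft_force'],o['tool_rot'])
t=camera('top');s=camera('side')
for c,n in((t,'t'),(s,'s')): pickle.dump({k:c[k] for k in('image','K','view')},open(n+'3.pkl','wb'))
p=np.array([.589,.05,.05])
out=np.zeros((600,800,3),np.uint8)
for i,c in enumerate((t,s)):
    u=proj(c,p)[0].round().astype(int);x=u[0]-40;y=u[1]-45-10*i;print(x,y)
    out[:,400*i:400*i+400]=cv2.resize(c['image'][y:y+120,x:x+80],(400,600),interpolation=cv2.INTER_CUBIC)
save(out,'near2.png')
E
```

```text
[0.58990255 0.02811036 0.11319696] [ 0.62501904 -0.69726393 -7.56554929] [-6.38039370e-01  7.70003654e-01 -1.44803292e-04 -3.36266829e-04]
214 142
227 163
```

View pics/near2.png

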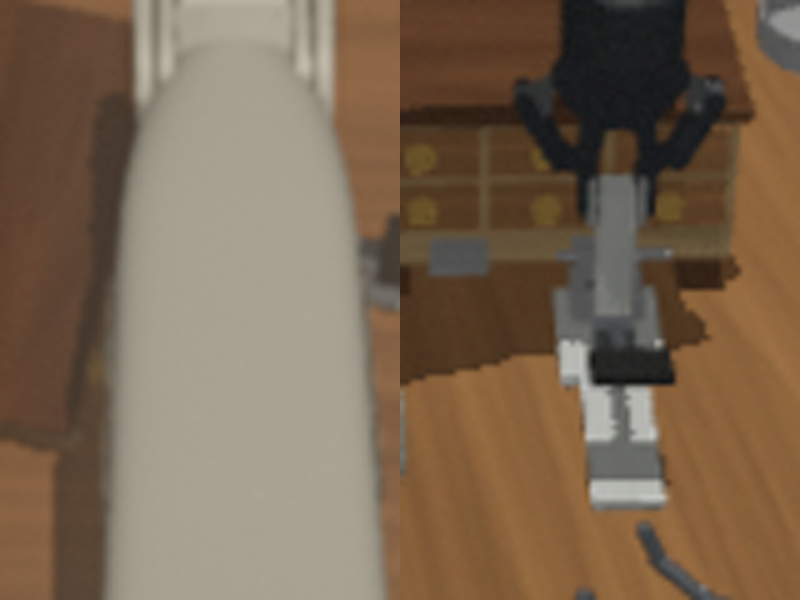

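The side view shows the jack under the lift tab (column at (617,240) in the crop), with the square tab well to the left at (458,258). I'll advance a last 2 mm, lower and release.

Call:
drive_tool([
  [[-0.3,2,0],[0,0,0],0],
  [[0,0,-1.5],[0,0,0],0],
  [[0,0,-1.5],[0,0,0],0],
  [[0,0,-0.7],[0,0,0],0],
  [[0,0,0],[0,0,0],0],
  [[0,0,0],[0,0,0],0],
])

```text
clock: 10.47
eef_pos: [0.5903, 0.0307, 0.1107]
tool_rot: [-0.638, 0.77, -0.0, 0.001]
ft_force: [-0.5, 3.7, -0.2]
grip_width: 0.0229
grasp_force: 61.5
```

Call:
drive_tool([
  [[0,0,0],[0,0,0],0.2],
  [[0,0,0],[0,0,0],0.5],
  [[0,0,0],[0,0,0],0.7],
  [[0,0,0],[0,0,0],0.7],
  [[0,0,10],[0,0,0],0.7],
  [[0,0,30],[0,0,0],0.7],
  [[0,0,35],[0,0,0],0.7],
  [[0,0,35],[0,0,0],0.7],
])

```text
clock: 11.13
eef_pos: [0.5892, 0.0298, 0.221]
tool_rot: [-0.638, 0.77, 0.0, -0.001]
ft_force: [1.1, 0.3, 0.7]
grip_width: 0.06
grasp_force: 0.0
```

Call:
drive_tool([
  [[-6,-32,0],[0,0,0],0.3],
  [[-6,-32,0],[0,0,0],0],
  [[-6,-32,0],[0,0,0],0],
  [[-6,-32,0],[0,0,0],0],
  [[-6,-32,0],[0,0,0],0],
  [[-6,-32,0],[0,0,0],0],
  [[-20,-32,0],[0,0,0],0],
  [[-20,-32,0],[0,0,0],0],
])

```text
clock: 11.8
eef_pos: [0.5134, -0.2277, 0.2204]
tool_rot: [-0.638, 0.77, -0.001, 0.0]
ft_force: [-0.1, -1.3, -0.4]
grip_width: 0.0003
grasp_force: 0.0
```

```bash
python3 - <<'E'
from h import *
o=get_obs();print(o['eef_pos'],o['ft_force'],o['tool_rot'])
t=camera('top');s=camera('side')
for c,n in((t,'t'),(s,'s')): pickle.dump({k:c[k] for k in('image','K','view')},open(n+'4.pkl','wb'))
p=np.array([.589,.03,.05])
out=np.zeros((600,800,3),np.uint8)
for i,c in enumerate((t,s)):
    u=proj(c,p)[0].round().astype(int);x=u[0]-40;y=u[1]-50-10*i;print(x,y)
    out[:,400*i:400*i+400]=cv2.resize(c['image'][y:y+120,x:x+80],(400,600),interpolation=cv2.INTER_CUBIC)
save(out,'placed.png')
E
```

```text
[ 0.51340685 -0.22769255  0.22040531] [-0.13286385 -1.31275269 -0.36461224] [-6.38049398e-01  7.69995039e-01 -7.65972339e-04  1.35376494e-04]
220 137
228 162
```

View pics/placed.png

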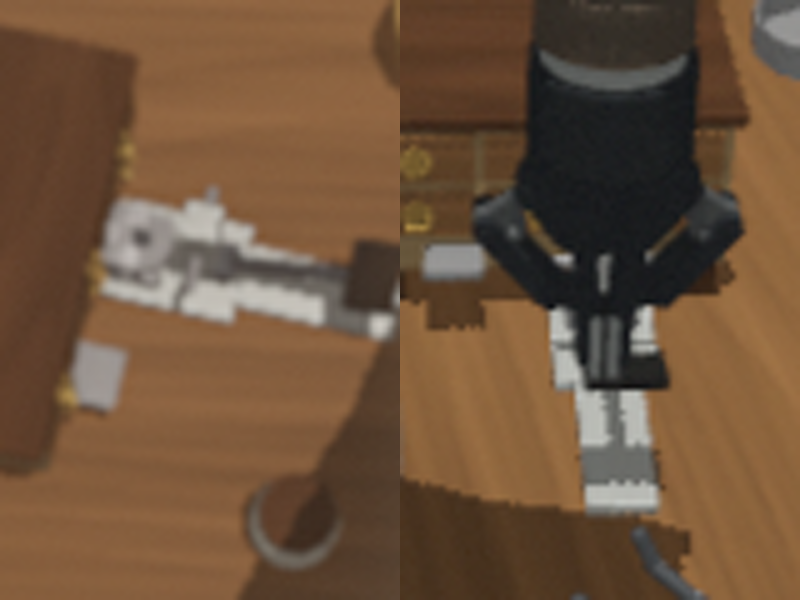

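```bash
python3 - <<'E'
from fit import *
t=pickle.load(open('t4.pkl','rb'))
T=lambda x,y:np.array([220+(x+.5)/5-.5,137+(y+.5)/5-.5])
obs=[('t',T(236,322),(-.03,.035,.008)),('t',T(212,190),(0,-.038,.085)),('t',T(180,308),(0,.038,.085)),('t',T(103,291),(.065,.035,.008))]
x,r=fit(obs,{'t':t},[.589,.028,1.38,0]);print(x.round(4),np.degrees(x[2]),r.round(1))
u=np.array([np.cos(x[2]),np.sin(x[2])]);print('saddle',x[:2]+.045*u,'tab disc',onz(t,T(142,237),.052),'stud',onz(t,T(145,236),.056))
# overlay
J=[x[0],x[1],x[2],0]
def W(P,m):
    c_,s_=np.cos(P[2]),np.sin(P[2]);m=np.array(m);return np.array([P[0]+c_*m[:,0]-s_*m[:,1],P[1]+s_*m[:,0]+c_*m[:,1],P[3]+m[:,2]]).T
im=cv2.resize(t['image'][150:210,220:300],(800,600),interpolation=cv2.INTER_CUBIC)
base=[(.065,.035,.008),(-.03,.035,.008),(-.03,.022,.008),(-.145,.022,.008),(-.145,-.022,.008),(-.03,-.022,.008),(-.03,-.035,.008),(.065,-.035,.008)]
pin=[(0,-.038,.085),(0,.038,.085)];col=[(.012,.012,.14),(-.012,.012,.14),(-.012,-.012,.14),(.012,-.012,.14)]
circ=[(.045+.022*np.cos(b),.022*np.sin(b),.052) for b in np.linspace(0,6.28,40)]
for m in(base,pin,col,circ):
    uv=((proj(t,W(J,m))-[220,150]+.5)*10-.5).round().astype(int);cv2.polylines(im,[uv],True,(255,0,0),1)
save(im,'ov2.png')
E
```

```text
[ 0.5881  0.0293  1.3738 -0.    ] 78.71577933477263 [-1.1  0.5  0.4  0.   1.6 -2.3 -0.6  0.6 -0. ]
saddle [0.59694043 0.07343829] tab disc [0.59875831 0.07039293 0.052     ] stud [0.59859899 0.06821772 0.056     ]
```

View pics/ov2.png

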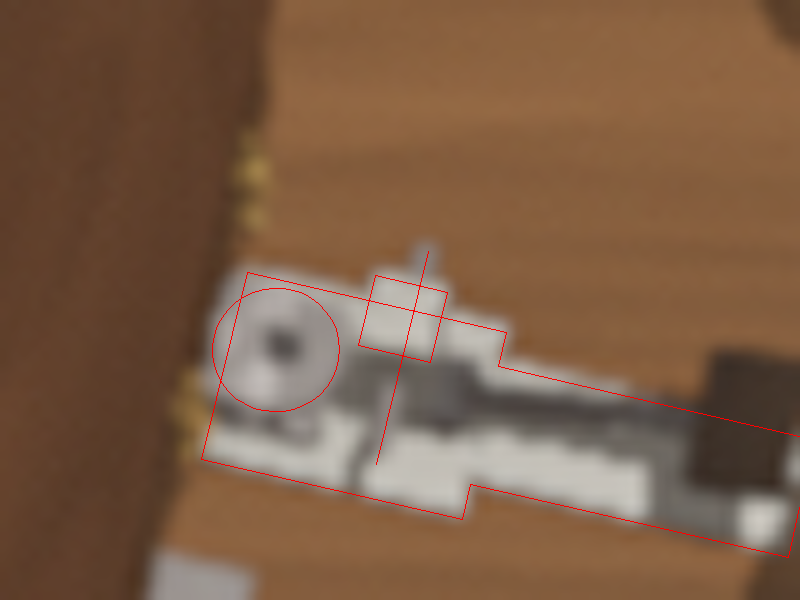

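Placement: saddle at about (0.597, 0.072) against the tab at (0.598, 0.071), within about 2 mm. The overlay circle at (276,350) sits on the tab with its stud at (283,344). The chest's front edge has not moved. Now going above the pad.

Call:
drive_tool([
  [[9,23,-10],[0,0,0],0],
  [[9,23,-15],[0,0,0],0],
  [[9,23,-15],[0,0,0],0],
  [[9,23,-15],[0,0,0],0],
  [[9,23,-15],[0,0,0],0],
  [[8,23,-15],[0,0,0],0],
  [[0,0,-10],[0,0,0],0],
  [[0,0,0],[0,0,0],0],
])

```text
clock: 12.57
eef_pos: [0.5657, -0.086, 0.1226]
tool_rot: [-0.639, 0.769, 0.001, -0.001]
ft_force: [-0.1, -0.2, -0.8]
grip_width: 0.0001
grasp_force: 0.0
```

Call:
drive_tool([
  [[0,-2,-10],[0,0,0],0],
  [[0,0,-8],[0,0,0],0],
  [[0,0,-5],[0,0,0],0],
  [[0,0,-4],[0,0,0],0],
  [[-0.4,-2,-4],[0,0,0],0],
  [[-0.4,-2,-4],[0,0,0],0],
  [[0,0,0],[0,0,0],0],
])

```text
clock: 13.15
eef_pos: [0.5658, -0.0948, 0.0893]
tool_rot: [-0.638, 0.77, -0.0, -0.0]
ft_force: [-0.6, -0.4, 2.9]
grip_width: 0.0001
grasp_force: 1.3
```

Call:
drive_tool([
  [[-0.3,-1.8,-5],[0,0,0],0],
  [[-0.3,-1.6,-5],[0,0,0],0],
  [[-0.3,-1.5,-5],[0,0,0],0],
  [[-0.2,-1.3,-5],[0,0,0],0],
  [[-0.2,-1.2,-5],[0,0,0],0],
  [[-0.2,-1,-5],[0,0,0],0],
  [[0,0,0],[0,0,0],0],
])

```text
clock: 13.73
eef_pos: [0.5648, -0.1037, 0.0601]
tool_rot: [-0.638, 0.77, -0.001, -0.0]
ft_force: [-3.3, -3.2, 10.4]
grip_width: -0.0003
grasp_force: 5.6
```

Call:
drive_tool([
  [[-0.2,-0.8,-4],[0,0,0],0],
  [[-0.1,-0.7,-4],[0,0,0],0],
  [[0,-0.4,-4],[0,0,0],0],
  [[0,-0.2,-3],[0,0,0],0],
  [[0,0,0],[0,0,0],0],
  [[0,0,0],[0,0,0],0],
])

```text
clock: 14.23
eef_pos: [0.5644, -0.1058, 0.0457]
tool_rot: [-0.638, 0.77, -0.001, -0.0]
ft_force: [-3.6, -3.3, 11.2]
grip_width: 0.0001
grasp_force: 5.8
```

Call:
drive_tool([
  [[0,0,-2],[0,0,0],0],
  [[0,0,-2],[0,0,0],0],
  [[0,0,-1],[0,0,0],0],
  [[0,0,0],[0,0,0],0],
])

```text
clock: 14.57
eef_pos: [0.5643, -0.1061, 0.0408]
tool_rot: [-0.638, 0.77, -0.002, -0.001]
ft_force: [-3.3, -5.1, 11.5]
grip_width: 0.0003
grasp_force: 6.1
```

Call:
drive_tool([
  [[0,0,-1.5],[0,0,0],0],
  [[0,0,-1],[0,0,0],0],
  [[0,0,0],[0,0,0],0],
])

```text
clock: 14.82
eef_pos: [0.5645, -0.1062, 0.0402]
tool_rot: [-0.637, 0.77, -0.002, -0.0]
ft_force: [-7.6, -5.3, 21.2]
grip_width: -0.0001
grasp_force: 11.0
```

```bash
python3 - <<'E'
from h import *
t=camera('top');s=camera('side')
for c,n in((t,'t'),(s,'s')): pickle.dump({k:c[k] for k in('image','K','view')},open(n+'5.pkl','wb'))
out=np.zeros((600,800,3),np.uint8)
for i,(c,x,y) in enumerate(((t,220,137),(s,215,150))):
    out[:,400*i:400*i+400]=cv2.resize(c['image'][y:y+120,x:x+80],(400,600),interpolation=cv2.INTER_CUBIC)
save(out,'down1.png')
E
```

```text
(no output)
```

View pics/down1.png

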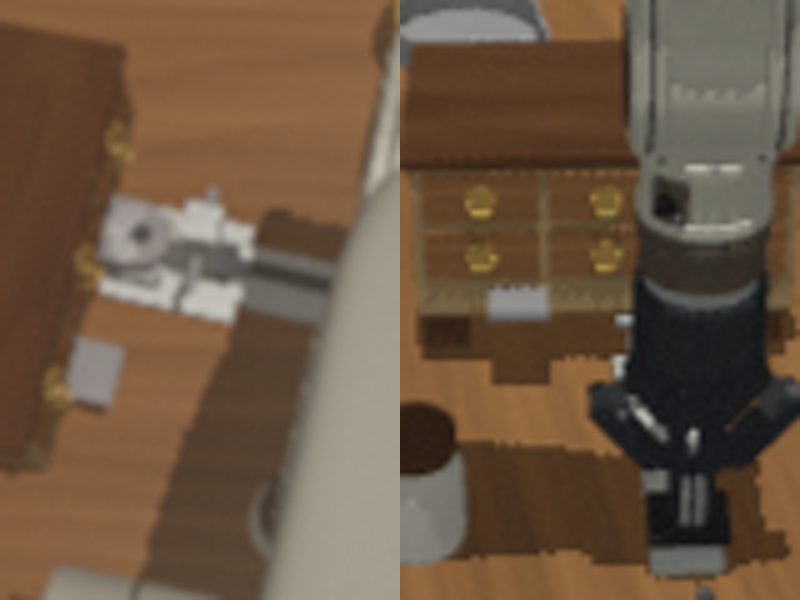

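The trial lift shows the chest's front raised (the drawer pulls have shifted and tilted). The jack's pin at (212,190) and corner at (236,322) are unchanged. Now letting it come up along the arc.

Call:
drive_tool([
  [[0,0,2.5],[0,0,0],0],
  [[0,0.2,4],[0,0,0],0],
  [[0,0.3,4],[0,0,0],0],
  [[0.1,0.7,4],[0,0,0],0],
  [[0.2,0.8,4],[0,0,0],0],
  [[0.2,1,4],[0,0,0],0],
  [[0.2,1.2,4],[0,0,0],0],
  [[0.2,1.3,4],[0,0,0],0],
])

```text
clock: 15.58
eef_pos: [0.5652, -0.1014, 0.069]
tool_rot: [-0.637, 0.771, -0.002, -0.001]
ft_force: [-4.7, -7.6, 10.2]
grip_width: -0.0005
grasp_force: 5.0
```

Call:
drive_tool([
  [[0.2,1.5,4],[0,0,0],0],
  [[0.2,1.6,4],[0,0,0],0],
  [[0.3,1.7,4],[0,0,0],0],
  [[0.3,1.8,4],[0,0,0],0],
  [[0.3,1.8,4],[0,0,0],0],
  [[0.3,1.8,4],[0,0,0],0],
  [[0.3,1.8,6],[0,0,0],0],
  [[0.3,1.8,10],[0,0,0],0],
])

```text
clock: 16.25
eef_pos: [0.566, -0.0839, 0.1066]
tool_rot: [-0.638, 0.77, 0.002, -0.001]
ft_force: [-0.5, -0.1, -0.2]
grip_width: 0.0001
grasp_force: 0.0
```

Call:
drive_tool([
  [[0,0,12],[0,0,0],0],
  [[0,0,5],[0,0,0],0],
  [[0,0,0],[0,0,0],0],
  [[0,0,0],[0,0,0],0],
  [[0,0,0],[0,0,0],0],
  [[0,0,0],[0,0,0],0],
  [[0,0,0],[0,0,0],0],
  [[0,0,0],[0,0,0],0],
])

```text
clock: 16.92
eef_pos: [0.5669, -0.085, 0.1241]
tool_rot: [-0.638, 0.77, 0.0, -0.0]
ft_force: [0.0, -0.3, -0.0]
grip_width: 0.0003
grasp_force: 0.0
```

```bash
python3 - <<'E'
from h import *
o=get_obs();print(o['eef_pos'],o['ft_force'])
t=camera('top');s=camera('side')
for c,n in((t,'t'),(s,'s')): pickle.dump({k:c[k] for k in('image','K','view')},open(n+'6.pkl','wb'))
g=lambda n:pickle.load(open(n,'rb'))['image'].astype(np.float32).mean(2)
# image shift of chest-front patch and jack patch vs before pumping / while raised
def sh(a,b,y0,y1,x0,x1):
    tm=a[y0:y1,x0:x1];r=cv2.matchTemplate(b[y0-5:y1+5,x0-5:x1+5],tm,cv2.TM_CCOEFF_NORMED);_,v,_,l=cv2.minMaxLoc(r);return l[0]-5,l[1]-5,round(v,3)
for n in('t5.pkl','t6.pkl'):
    print(n,'chest front',sh(g('t4.pkl'),g(n),200,235,222,248),'chest stud',sh(g('t4.pkl'),g(n),175,193,238,254),'jack',sh(g('t4.pkl'),g(n),172,204,252,270))
for n in('side0.pkl','s5.pkl'): print(n,'side chest',sh(g(n),g('s6.pkl'),182,215,218,255))
print([ (d['conf'],d['bbox']) for d in silhouettes('handle_pad',s)[:2]])
E
```

```text
[ 0.56689046 -0.08501993  0.1240877 ] [ 0.03096038 -0.27219159 -0.03346377]
t5.pkl chest front (-1, -1, 0.971) chest stud (-1, -1, 0.928) jack (0, 0, 0.953)
t6.pkl chest front (1, 0, 0.995) chest stud (1, 0, 0.965) jack (0, 0, 0.694)
side0.pkl side chest (0, 1, 0.905)
s5.pkl side chest (0, 4, 0.886)
[(0.57, [192.5, 373.6, 213.4, 384.0]), (0.49, [266.1, 225.2, 280.9, 240.7])]
```

```bash
python3 - <<'E'
from h import *
g=lambda n:pickle.load(open(n,'rb'))['image'].astype(np.float32).mean(2)
def ecc(a,b,y0,y1,x0,x1):
    M=np.eye(2,3,dtype=np.float32)
    try:
        cc,M=cv2.findTransformECC(a[y0:y1,x0:x1],b[y0-0:y1,x0:x1],M,cv2.MOTION_TRANSLATION,(3,200,1e-6),None,3)
        return M[:,2].round(2),round(cc,3)
    except cv2.error as e: return 'fail'
reg={'chestF':(200,235,222,248),'chestback':(135,200,170,230),'stud':(177,191,240,252),'jackfront':(176,202,243,268),'jar':(228,256,268,290)}
for a,b in(('top0.pkl','t4.pkl'),('top0.pkl','t6.pkl'),('t4.pkl','t6.pkl')):
    for k,r in reg.items():
        print(a,b,k,ecc(g(a),g(b),*r))
for b in('s2.pkl','s5.pkl','s6.pkl'): print(b,ecc(g('side0.pkl'),g(b),158,216,214,250))
E
```

```text
top0.pkl t4.pkl chestF (array([ 0.  , -0.01], dtype=float32), 1.0)
top0.pkl t4.pkl chestback (array([-0.02, -0.04], dtype=float32), 1.0)
top0.pkl t4.pkl stud (array([ 0.05, -0.14], dtype=float32), 0.971)
top0.pkl t4.pkl jackfront fail
top0.pkl t4.pkl jar (array([0.67, 0.02], dtype=float32), 0.466)
top0.pkl t6.pkl chestF (array([0.87, 0.2 ], dtype=float32), 0.992)
top0.pkl t6.pkl chestback (array([1.1 , 0.04], dtype=float32), 0.997)
top0.pkl t6.pkl stud (array([0.83, 0.33], dtype=float32), 0.85)
top0.pkl t6.pkl jackfront (array([ 1.25, -0.19], dtype=float32), 0.349)
top0.pkl t6.pkl jar fail
t4.pkl t6.pkl chestF (array([0.86, 0.19], dtype=float32), 0.992)
t4.pkl t6.pkl chestback (array([1.1 , 0.08], dtype=float32), 0.995)
t4.pkl t6.pkl stud (array([0.97, 0.55], dtype=float32), 0.962)
t4.pkl t6.pkl jackfront (array([-0.23,  0.04], dtype=float32), 0.69)
t4.pkl t6.pkl jar fail
s2.pkl (array([ 0.01, -0.01], dtype=float32), 1.0)
s5.pkl (array([ 0.07, -3.68], dtype=float32), 0.959)
s6.pkl (array([-0.02,  0.57], dtype=float32), 0.983)
```

The chest crept about 2.5 mm toward the jack as it settled. It tips back the other way by about as much when raised, so the saddle stays centred and no adjustment is needed. Second pump.

Call:
drive_tool([
  [[-1,-3,-11],[0,0,0],0],
  [[0,0,-8],[0,0,0],0],
  [[0,0,-6],[0,0,0],0],
  [[0,0,-4],[0,0,0],0],
  [[-0.4,-2,-4],[0,0,0],0],
  [[-0.4,-2,-4],[0,0,0],0],
  [[0,0,0],[0,0,0],0],
])

```text
clock: 17.65
eef_pos: [0.5652, -0.092, 0.087]
tool_rot: [-0.638, 0.77, 0.0, -0.0]
ft_force: [-0.6, 2.1, 1.9]
grip_width: 0.0002
grasp_force: 1.1
```

Call:
drive_tool([
  [[-0.3,-1.8,-5],[0,0,0],0],
  [[-0.3,-1.6,-5],[0,0,0],0],
  [[-0.3,-1.5,-5],[0,0,0],0],
  [[-0.2,-1.3,-5],[0,0,0],0],
  [[-0.2,-1.2,-5],[0,0,0],0],
  [[-0.2,-1,-5],[0,0,0],0],
  [[0,0,0],[0,0,0],0],
])

```text
clock: 18.23
eef_pos: [0.5641, -0.1012, 0.0581]
tool_rot: [-0.638, 0.77, -0.001, 0.0]
ft_force: [-3.8, -0.8, 11.3]
grip_width: -0.0001
grasp_force: 5.4
```

Call:
drive_tool([
  [[-0.2,-0.8,-4],[0,0,0],0],
  [[-0.1,-0.7,-4],[0,0,0],0],
  [[0,-0.4,-4],[0,0,0],0],
  [[0,-0.2,-3],[0,0,0],0],
  [[0,0,-2],[0,0,0],0],
  [[0,0,-1],[0,0,0],0],
  [[0,0,0],[0,0,0],0],
])

```text
clock: 18.82
eef_pos: [0.5638, -0.1033, 0.0414]
tool_rot: [-0.638, 0.77, -0.001, 0.0]
ft_force: [-5.5, -0.2, 14.1]
grip_width: 0.0001
grasp_force: 7.0
```

Call:
drive_tool([
  [[0,0,-1.5],[0,0,0],0],
  [[0,0,-1],[0,0,0],0],
  [[0,0,0],[0,0,0],0],
  [[0,0,0],[0,0,0],0],
])

```text
clock: 19.15
eef_pos: [0.5639, -0.1033, 0.0407]
tool_rot: [-0.638, 0.77, -0.001, 0.0]
ft_force: [-8.6, 0.1, 23.8]
grip_width: 0.0004
grasp_force: 11.9
```

At the stop at 24 N. Final check before handing in.

Call:
drive_tool([
  [[0,0,0],[0,0,0],0],
  [[0,0,0],[0,0,0],0],
  [[0,0,0],[0,0,0],0],
  [[0,0,0],[0,0,0],0],
  [[0,0,0],[0,0,0],0],
  [[0,0,0],[0,0,0],0],
])

```text
clock: 19.65
eef_pos: [0.5639, -0.1033, 0.0407]
tool_rot: [-0.638, 0.77, -0.001, 0.001]
ft_force: [-8.7, -0.2, 24.9]
grip_width: -0.0001
grasp_force: 11.9
```

```bash
python3 - <<'E'
from h import *
t=camera('top');s=camera('side')
out=np.zeros((600,800,3),np.uint8)
for i,(c,x,y) in enumerate(((t,220,137),(s,215,150))):
    out[:,400*i:400*i+400]=cv2.resize(c['image'][y:y+120,x:x+80],(400,600),interpolation=cv2.INTER_CUBIC)
save(out,'down2.png')
E
```

```text
(no output)
```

View pics/down2.png

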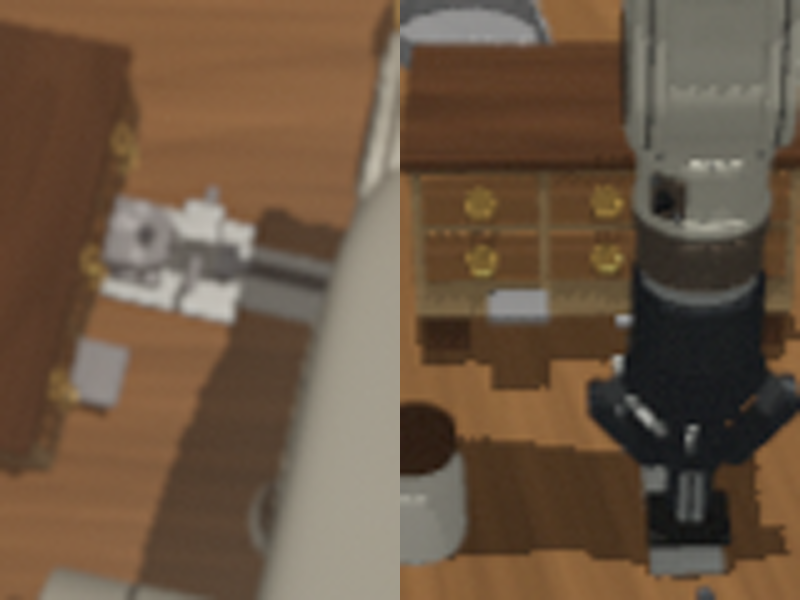

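The chest front is raised again, its stud at (148,235) in the crop, over the saddle. The jack has not moved (pin at (212,190)), and the handle is held at its stop.

```bash
python3 -c "
from workcell import job_done
print(job_done())"
```

```text
the job is handed in; nothing more can be done
None
```

The job is handed in (no verdict was returned): the jack stands with its saddle about 2 mm off centre by camera estimate under the rounded lift tab, the trial lift and release were done, and the handle is held fully down at about 25 N with the chest raised; the chest crept about 2.5 mm toward the jack as it settled after the trial lift.

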